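# Unscrew the torch's sprung tail cap

## Task

The work torch clamped upright in the bench vice needs a new cell: unscrew its black tail cap anticlockwise, several grips one after the other, without wrenching the thread. A spring pushes the cell up under the cap, so keep hold of the cap as it comes free and do not let it jump off; then set it down gently, open end down, in the shallow metal parts tray and let go, leaving everything else where it is.

Things in the scene. Friction and masses are not known exactly. Their poses are not given: they have to be found in the camera images.
- vice: Blue bench vice, bolted down (origin on the bench under the torch's axis; jaws close along its own x, spindle and handle towards its -x, reaching 143 mm from the torch axis). Its jaws, 75 mm wide and 114 mm high, hold an aluminium torch of 34 mm diameter upright, tail up, rigidly.
- torch_shoulder (a point): On the torch's axis at its shoulder, 150 mm above the bench. On it, inside the cap, is the neck (31 mm over threads, 23 mm high). Right-hand thread, 12 mm rise per turn, 2 mm of axial and 1 mm of sideways play. Turned anticlockwise seen from above, the cap lets go after 1.1 to 1.4 turns (differs each time), rim about 17 mm above the shoulder; till then it cannot be pulled off.
- cap: Black round tail cap, 50 g, 37.5 mm high overall; origin on its axis at its open lower rim, z up along the axis. Skirt 39 mm in diameter and 23.5 mm high, topped by a solid ribbed grip head of 42 mm diameter and 14 mm height. Screwed on, its lower rim is 1 to 4 mm above the torch's shoulder. It stays put when let go part-way; once the thread lets go only the hand holds it down.
- cap_head (a point): Centre of the cap's grip head: on the axis, 30.5 mm above the cap's lower rim and 7 mm below its top; the place to grip (42 mm across). Inside, a sprung 15.6 mm cell pushes up on the cap with about 5 N at first and 3 N when the thread lets go; with the cap off the cell stands up to 26 mm out of the neck.
- tray: Shallow square aluminium parts tray, 170 x 170 mm, rim 16 mm high, walls 4 mm, fixed to the bench; origin at the centre of its underside, floor 4 mm above that. A small steel spacer ring lies near its corner (tray's own +x, +y). It may stand left or right of the vice.
- bin: Deep square wooden bin of cane offcuts, 150 x 150 mm, canes up to 100 mm high, fixed; origin at the centre of its underside. On the other side of the vice from the tray. Not for the cap.
- spacer: Loose steel ring, 26 mm outside, 8 mm high, in the corner of the tray; leave it.
- driver: Loose screwdriver, 200 mm long, on the bench; leave it.
- spanner: Loose spanner, 180 mm long, on the bench; leave it.
- cane_a: Loose cane, 160 mm long; leave it.
- cane_b: Loose cane, 130 mm long; leave it.
- tape: Loose roll of tape lying flat, 72 mm across, 24 mm high; leave it.
- glue: White glue bottle, 56 mm across, 150 mm high; leave it.
- mug: White mug, 76 mm across, 90 mm high; leave it.
There are look-alikes about, which are no part of the job. There is more than one size of the cap; the job needs the smallest.

How it is judged (in metres and radians):
On the way:
1. the cap has come off its thread and is held by the robot (z of cap in the frame of torch_shoulder above 0.024 m and contact force between the fingers and cap above 0.5 N), for 0.2 s.
At the end, for the whole second after the job is handed in: The cap stands at rest on the tray's floor, inside the tray (its axis within 70 mm of the centre along both sides, rim under 8 mm above the tray's underside), open end down, within 0.1 rad of upright, released (x of cap in the frame of tray between -0.07 and 0.07 m and y of cap in the frame of tray between -0.07 and 0.07 m and z of cap in the frame of tray below 0.008 m and angle between cap's own z axis and vertical below 0.1 rad and linear speed of cap below 0.02 m/s); the robot touches nothing.
It fails at once if the cap, off its thread, is not held by the robot anywhere but within 10 mm above the tray's floor (it jumped off, was let go or was dropped) (z of cap in the frame of torch_shoulder above 0.0225 m and contact force between the fingers and cap below 0.2 N and (horizontal distance between cap and tray above 0.11 m or z of cap in the frame of tray above 0.014 m)).
It fails at once if the thread is wrenched: more than 30 N in all between the cap and the torch (the spring's push, counted at the cell and again at the thread, makes up 6 to 10 N of it) (contact force between cap and vice above 30 N).
It fails at once if the cap is banged or pressed onto the tray with more than 40 N (contact force between cap and tray above 40 N).
It fails at once if a bystander is moved by more than 20 mm (distance of any of spacer, driver, spanner, cane_a, cane_b, tape, glue, mug from where it was at the start of the episode above 0.02 m).
It also fails if it takes over 72 s, if anything falls off the work surface, if the arm or the gripper's body presses on something with over 40 N, if the wrist force passes 120 N, or if a joint passes its speed limit or range.

## Robot

A 6-joint arm with a two-finger parallel gripper is mounted at the origin on the work surface. World frame = base frame: x ahead of the robot, y to its left, z up, the work surface at z = 0. Lengths are in m, angles in degrees, forces in N, time in s.
With the tool pointing down it reaches from about 0.25 to 0.725 m from the base axis. Payload 4 kg.
Tool frame: the origin (TCP) lies at the very end of the fingers, on their centre line; the grasp point (between the pads) lies 19 mm behind it (manip.tcp_to_grasp is the z of the grasp point in the tool frame, in m); z points along the fingers, y is the direction in which the jaws open and shut (so a half turn about z gives the same grasp; the last joint's range is limited). The gripper opens to 85 mm and grips with 20 to 120 N. Pads are 22 mm wide; open, the fingers measure 114 mm over their backs; the gripper's body (76 mm by 85 mm) begins 54 mm behind the grasp point. The pads swing forward as they close: fully open they stand 13 mm farther back than shut.
Start: joints at [-67.724, 13.785, 0.286, 76.501, 0, 90], TCP at [0.19, -0.463, 0.231] pointing down, gripper open.
Joint ranges: [-155.79, 155.79], [-60.16, 107.12], [-62.33, 73.08], [-114, 123.19], [-81.49, 82.49], [-180, 180]. Speed limits (degrees/s): [159.86, 159.86, 180, 180, 180, 180].

## Interface

Orientations are given as [roll, pitch, yaw] about the fixed x, y, z axes, in that order (R = Rz(yaw) Ry(pitch) Rx(roll)).
In Python, from station import manip gives the robot as it stands.
- The arm moves only by the tool step_arm, never from a script. Its argument "commands" is a list of rows, each an object of numbers: "x", "y", "z": the shift along the world's x, y, z in m; "turn": the turn about the world's z in degrees; "jaw": the finger opening in m, from 0 to 0.0854. In form: [{"x": .., "y": .., "z": .., "turn": .., "jaw": ..}, ...]. A call has 1 to 5 rows; each row shifts and turns the commanded pose from where the row before left it; what a row does not reach is not made up. A row lasts 1/10 s, in which the tool goes at most 50 mm and 8.59 degrees, less where a joint would pass 70% of its speed; a pose out of reach is approached as far as the arm can. A call is refused whole if a number of a shift passes 0.05 or a number of a turn 8.59, either way. A call with a gripper value outside its range is refused whole. The fingers move at their own pace and stop on an object; "grip_force" is the grip in N (left out, the last holds). Time passes only in rows, so rows that do not move let the fingers close. It gives the time, the measured TCP pose, the force and the opening at its end, in the units of the state.
- manip.read_state(): the state, without advancing time (a new reading comes with each control period).
- manip.get_image(name): name is "scene" or "top"; returns a dict with "color" (420x560x3 uint8, blue, green, red), "fx", "fy", "cx", "cy" (pixels), "world_from_camera" (4x4, takes a point from camera to world coordinates). Camera axes: x right, y up, looking along -z (the intrinsics and any distortion apply to the point x, -y, -z); pixel columns grow to the right and rows downward; lengths in m; the calibration is good to about 2 mm. A picture is of the moment at which its call begins. There is no depth.
- manip.sign_off(): hands the job in, once; it reports no verdict.
The state is a dict: "t": time; "q": joint angles; "dq": joint speeds; "joint_torque": joint torques, N m; "eef_pos": TCP position; "orientation": TCP orientation; "contact_force": force on the tool from outside, world axes, zero at the start; "wrist_torque": the same for the moment, N m; "gripper_width": finger opening in m.
Only numpy, scipy, OpenCV 4.12 (cv2) and the standard library are available. Lean on these libraries where they do the work, as an engineer would, in place of code of your own. Each camera call takes 0.05 s, during which the arm holds its last target.

## Working session

There is one attempt and no reset: what is moved stays moved. The work goes in short steps, Python scripts to look and compute and a tool call to move; the robot and the scene stay as the last step left them, time stands still between calls to the robot, and variables do not carry over. Pictures are saved under pics/ and viewed, and the job is handed in when it is done.

Besides the shell and the picture viewer there is one more tool, called after "Request:" as name([rows], argument=value, ...), one row to a line, values as JSON. step_arm: Moves the arm, as the interface text tells. Its arguments: {"type":"object","properties":{"commands":{"type":"array"},"grip_force":{"type":"number"}},"required":["commands"]}

```bash
ls; mkdir -p pics; python3 - <<'E'
from station import manip
import cv2,numpy as np
for n in("scene","top"):
    d=manip.get_image(n); cv2.imwrite(f"pics/{n}0.png",d["color"]); print(n,d["fx"],d["fy"],d["cx"],d["cy"],[k for k in d]); print(np.round(d["world_from_camera"],4).tolist())
print(manip.read_state(), manip.tcp_to_grasp)
E
```

```text
pics
scene 474.6281178662402 474.6281178662402 269.79957287654736 214.18836458772986 ['color', 'fx', 'fy', 'cx', 'cy', 'world_from_camera']
[[-0.4702, -0.6098, 0.638, 1.4889], [0.8824, -0.3103, 0.3537, 0.5486], [-0.0177, 0.7293, 0.684, 1.1551], [0.0, 0.0, 0.0, 1.0]]
top 509.7044821887731 509.7044821887731 276.4194726222037 200.3011590938938 ['color', 'fx', 'fy', 'cx', 'cy', 'world_from_camera']
[[0.0227, 0.9856, -0.1676, 0.3299], [-0.9997, 0.0211, -0.0109, 0.0191], [-0.0072, 0.1678, 0.9858, 1.4056], [0.0, 0.0, 0.0, 1.0]]
{'t': 0.1, 'q': array([-6.77236861e+01,  1.38276579e+01,  2.20149169e-01,  7.64988123e+01,
        1.29757494e-03,  9.00022181e+01]), 'dq': array([-0.050384  , -0.04732485,  0.18738832,  0.18850445,  0.11128668,
        0.03065586]), 'joint_torque': array([-5.39027369e-04, -3.73137832e+01,  2.53009754e+01,  1.08933265e-02,
       -7.32647231e-05, -2.31213150e-06]), 'eef_pos': array([ 0.18933237, -0.46216603,  0.23049534]), 'orientation': array([-1.79893679e+02, -1.29345676e-03,  2.22740935e+01]), 'contact_force': array([-0.18534212,  0.51806507, -0.95930874]), 'wrist_torque': array([0.02128069, 0.0209031 , 0.00485254]), 'gripper_width': 0.08564189773649775} -0.0187
```

View pics/scene0.png

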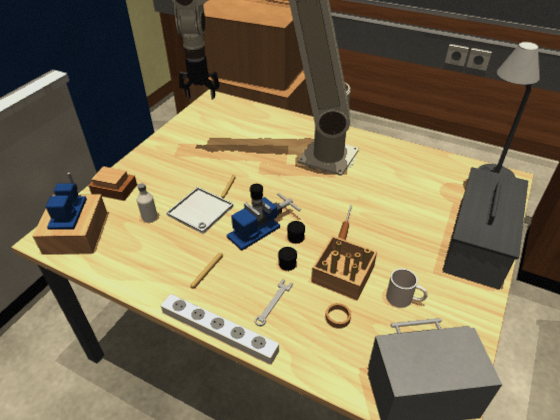

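View pics/top0.png

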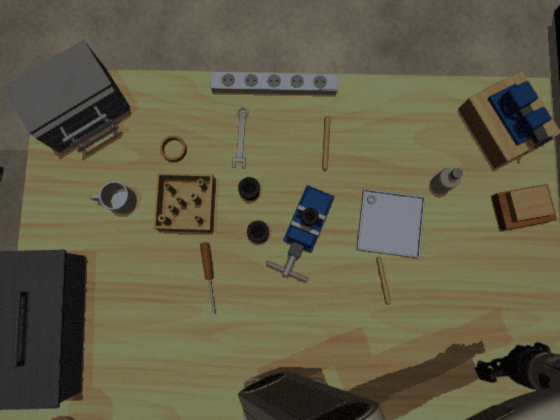

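The top view shows the vice at (308,218) with a black cap on the upright torch at about (310,216). Two loose black caps lie on the bench at (249,188) and (258,232). The tray is at (391,224) with the spacer near (372,200), and the bin is at (185,203). The only cap on a torch in the vice is the one at (310,216). I'll enlarge it to confirm.

```bash
python3 - <<'E'
import cv2,numpy as np
a=cv2.imread("pics/top0.png")[150:300,220:440]; b=cv2.imread("pics/scene0.png")[160:280,160:320]
a=cv2.resize(a,None,fx=3.5,fy=3.5,interpolation=cv2.INTER_CUBIC); b=cv2.resize(b,None,fx=5,fy=5,interpolation=cv2.INTER_CUBIC)
cv2.imwrite("pics/topc.png",cv2.convertScaleAbs(a,alpha=1.8,beta=20));cv2.imwrite("pics/scenec.png",cv2.convertScaleAbs(b,alpha=1.5,beta=20))
E
```

```text
(no output)
```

View pics/topc.png

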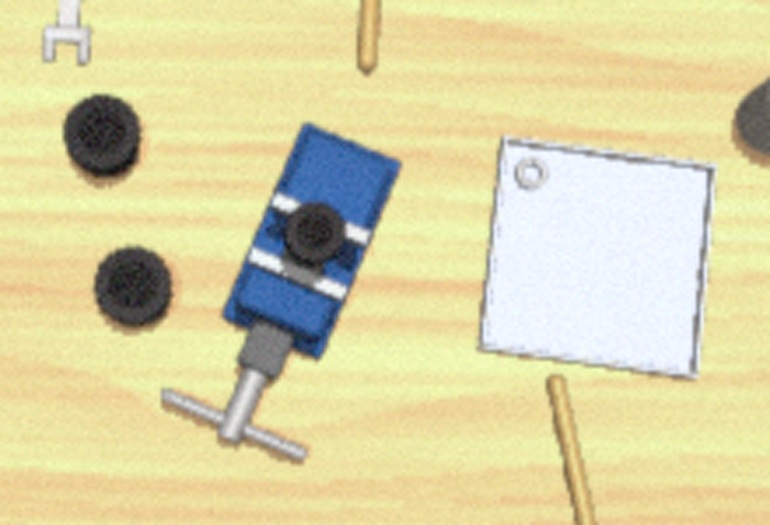

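View pics/scenec.png

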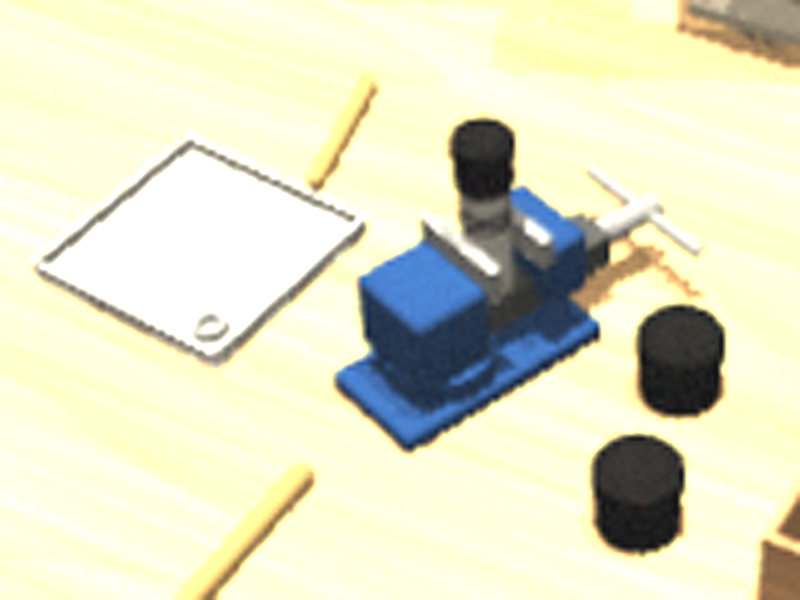

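The crops confirm it. The cap on the torch is clearly smaller than the two loose ones, and it is the one in the vice. Next I'll fit its position and the tray's from both views.

```bash
cat > h.py <<'E'
import numpy as np,cv2
from scipy.optimize import least_squares
def proj(d,P):
    P=np.atleast_2d(P);T=np.linalg.inv(d["world_from_camera"]);c=P@T[:3,:3].T+T[:3,3]
    return np.c_[d["fx"]*c[:,0]/-c[:,2]+d["cx"],d["fy"]*c[:,1]/c[:,2]+d["cy"]]
def ray(d,uv,z):
    W=d["world_from_camera"];r=W[:3,:3]@np.array([(uv[0]-d["cx"])/d["fx"],-(uv[1]-d["cy"])/d["fy"],-1]);o=W[:3,3]
    return o+r*(z-o[2])/r[2]
E
python3 - <<'E'
from station import manip
from h import *
dt=manip.get_image("top");ds=manip.get_image("scene")
ut=np.array([310,216.6]);us=np.array([256.6,187.4])
f=lambda p:np.r_[proj(dt,p)[0]-ut,proj(ds,p)[0]-us]
s=least_squares(f,[.3,0,.19]);print("tri",s.x,s.fun)
print("top@.19",ray(dt,ut,.19),"scene@.19",ray(ds,us,.19))
c=np.array([[503,137],[716,165],[696,377],[480,350]])/3.5+[220,150]
P=np.array([ray(dt,u,.016) for u in c]);print(P, P.mean(0))
cs=np.array([[190,140],[366,228],[213,360],[38,267]])/5+160
Q=np.array([ray(ds,u,.016) for u in cs]);print(Q,Q.mean(0))
# vice dir
print("handle",ray(dt,np.array([230,435])/3.5+[220,150],.08))
a=ray(dt,np.array([228,315])/3.5+[220,150],.0);b=ray(dt,np.array([308,125])/3.5+[220,150],.0)
print(a,b)
# silhouettes: overlay
for nm,d,o in(("top",dt,s.x),("scene",ds,s.x)):
    im=cv2.resize(d["color"],None,fx=5,fy=5,interpolation=cv2.INTER_CUBIC);im=cv2.convertScaleAbs(im,alpha=1.8,beta=20)
    t=np.linspace(0,6.283,60)
    for r,dz,col in((.021,0,(0,0,255)),(.021,-.014,(0,255,0)),(.0195,-.0375,(255,0,255))):
        pt=proj(d,np.c_[o[0]+r*np.cos(t),o[1]+r*np.sin(t),np.full(60,o[2]+dz)])*5+2
        cv2.polylines(im,[pt.astype(int)],True,col,1)
    u=(proj(d,o)[0]*5).astype(int); cv2.imwrite(f"pics/ov_{nm}.png",im[u[1]-150:u[1]+250,u[0]-200:u[0]+200])
im=np.hstack([cv2.imread("pics/ov_top.png"),cv2.imread("pics/ov_scene.png")]);cv2.imwrite("pics/ov.png",im)
E
```

```text
tri [ 0.49813168 -0.04817321  0.18936486] [-0.40796756  0.19217971 -0.59144703 -0.05568072]
top@.19 [ 0.49853134 -0.04911309  0.19      ] scene@.19 [ 0.49817639 -0.04597398  0.19      ]
[[ 0.60269613 -0.206797    0.016     ]
 [ 0.58375992 -0.37453915  0.016     ]
 [ 0.41673198 -0.35477182  0.016     ]
 [ 0.43388511 -0.18795233  0.016     ]] [ 0.50926829 -0.28101508  0.016     ]
[[ 0.42176267 -0.34744717  0.016     ]
 [ 0.44611046 -0.17855494  0.016     ]
 [ 0.60732448 -0.20179639  0.016     ]
 [ 0.58659553 -0.36439569  0.016     ]] [ 0.51544829 -0.27304855  0.016     ]
handle [0.36262455 0.00544708 0.08      ]
[0.45823676 0.00803834 0.        ] [ 0.61232152 -0.0531396   0.        ]
```

View pics/ov.png

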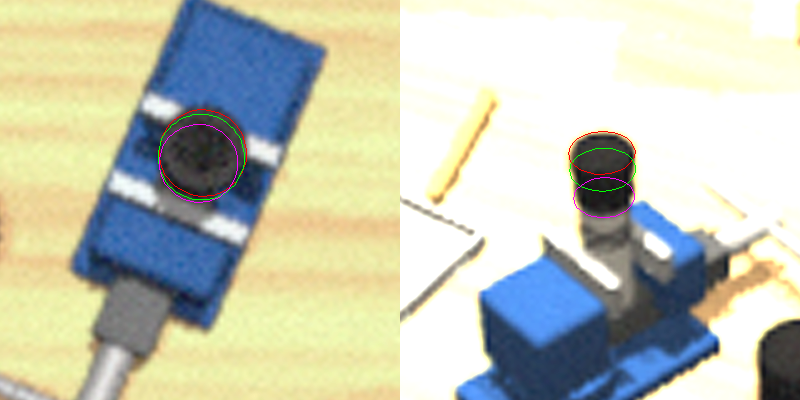

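The cap is at about (0.498, −0.048) with its top at about 0.1894, so its rim is roughly 2 mm above the shoulder. The tray centre is at about (0.511, −0.278). Moving over the cap now.

Request:
step_arm([
  {"x":0.02,"y":0.03,"z":0.005},
  {"x":0.024,"y":0.032,"z":0.005},
  {"x":0.024,"y":0.032},
  {"x":0.024,"y":0.032},
  {"x":0.024,"y":0.032},
], grip_force=20)

```text
invalid input at $.commands[0]: expected keys x, y, z, turn, jaw
```

Request:
step_arm([
  {"x":0.024,"y":0.032,"turn":-3},
  {"x":0.024,"y":0.032,"turn":-3},
  {"x":0.024,"y":0.032,"turn":-3},
  {"x":0.024,"y":0.032,"turn":-3},
  {"x":0.024,"y":0.032},
])

```text
invalid input at $.commands[0]: expected keys x, y, z, turn, jaw
```

Request:
step_arm([
  {"x":0.024,"y":0.032},
  {"x":0.024,"y":0.032},
  {"x":0.024,"y":0.033},
  {"jaw":0.065},
  {},
])

```text
invalid input at $.commands[0]: expected keys x, y, z, turn, jaw
```

All five keys are needed in every row.

Request:
step_arm([
  {"x":0.02,"y":0.03,"z":0.005,"turn":0,"jaw":0.085},
  {"x":0.024,"y":0.032,"z":0.005,"turn":0,"jaw":0.085},
  {"x":0.024,"y":0.032,"z":0,"turn":0,"jaw":0.085},
  {"x":0.024,"y":0.032,"z":0,"turn":0,"jaw":0.085},
  {"x":0.024,"y":0.032,"z":0,"turn":0,"jaw":0.085},
], grip_force=20)

```text
t: 0.7
eef_pos: [0.3061, -0.3033, 0.2413]
orientation: [180.0, -0.0, 22.2]
contact_force: [0.0, -0.8, 0.7]
gripper_width: 0.0849
```

Request:
step_arm([
  {"x":0.024,"y":0.032,"z":0,"turn":-3,"jaw":0.085},
  {"x":0.024,"y":0.032,"z":0,"turn":-3,"jaw":0.085},
  {"x":0.024,"y":0.032,"z":0,"turn":-3,"jaw":0.085},
  {"x":0.024,"y":0.032,"z":0,"turn":-3,"jaw":0.085},
  {"x":0.024,"y":0.032,"z":0,"turn":0,"jaw":0.085},
])

```text
t: 1.2
eef_pos: [0.4262, -0.1432, 0.2413]
orientation: [180.0, -0.0, 10.2]
contact_force: [0.1, -0.3, 0.5]
gripper_width: 0.0848
```

Request:
step_arm([
  {"x":0.024,"y":0.032,"z":0,"turn":0,"jaw":0.085},
  {"x":0.024,"y":0.032,"z":0,"turn":0,"jaw":0.085},
  {"x":0.024,"y":0.032,"z":0,"turn":0,"jaw":0.085},
  {"x":0,"y":0,"z":0,"turn":0,"jaw":0.065},
  {"x":0,"y":0,"z":0,"turn":0,"jaw":0.065},
])

```text
t: 1.7
eef_pos: [0.4974, -0.048, 0.2407]
orientation: [-180.0, 0.1, 10.4]
contact_force: [-0.8, -0.4, 0.0]
gripper_width: 0.0651
```

```bash
cat > look.py <<'E'
import sys
from station import manip
from h import *
n=sys.argv[1]; ims=[]
s=manip.read_state(); p=s["eef_pos"]
print(np.round(s["eef_pos"],4),np.round(s["orientation"],2),np.round(s["q"],1),np.round(s["contact_force"],2),np.round(s["wrist_torque"],3),s["gripper_width"])
cx=list(map(float,sys.argv[2:5])) or [.498,-.048,.18]
for c in("top","scene"):
    d=manip.get_image(c);u=proj(d,cx)[0]*5
    im=cv2.resize(d["color"],None,fx=5,fy=5,interpolation=cv2.INTER_CUBIC);im=cv2.convertScaleAbs(im,alpha=1.8,beta=20)
    im=cv2.copyMakeBorder(im,300,300,300,300,cv2.BORDER_CONSTANT);u=(u+300).astype(int)
    ims.append(im[u[1]-250:u[1]+250,u[0]-200:u[0]+200])
cv2.imwrite(f"pics/{n}.png",np.hstack(ims))
E
python3 look.py a1
```

```text
[ 0.4974 -0.048   0.2407] [-1.80e+02  9.00e-02  1.04e+01] [ -5.5  13.6   1.5  77.9  -0.  164.1] [-0.85 -0.43  0.03] [ 0.019 -0.003  0.009] 0.06505647897188693
```

View pics/a1.png

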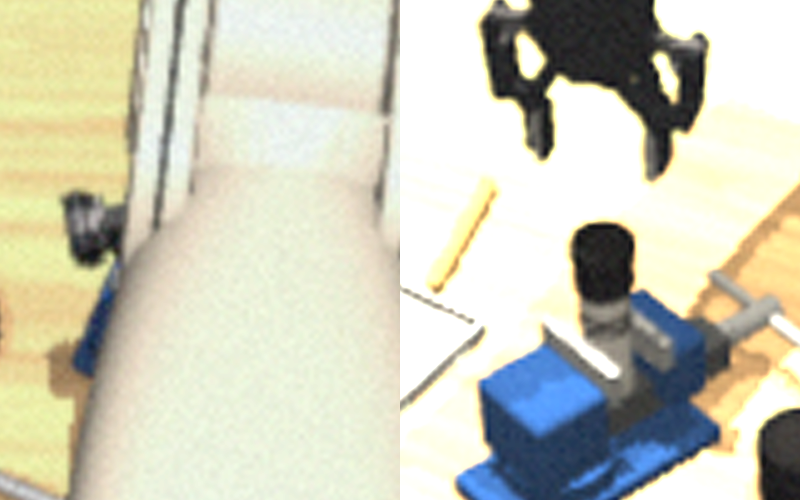

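The scene view shows the open fingers centred above the cap (fingertips near (540,155) and (655,175), cap at (602,250)). Lowering around the head.

Request:
step_arm([
  {"x":0,"y":0,"z":-0.02,"turn":0,"jaw":0.065},
  {"x":0,"y":0,"z":-0.02,"turn":0,"jaw":0.065},
  {"x":0,"y":0,"z":-0.02,"turn":0,"jaw":0.065},
  {"x":0,"y":0,"z":-0.015,"turn":0,"jaw":0.065},
  {"x":0,"y":0,"z":-0.005,"turn":0,"jaw":0.06},
])

```text
t: 2.3
eef_pos: [0.4956, -0.05, 0.1598]
orientation: [-180.0, 0.2, 10.1]
contact_force: [-0.2, -1.0, -0.2]
gripper_width: 0.0603
```

```bash
python3 look.py a2
```

```text
[ 0.4956 -0.05    0.1598] [-179.96    0.18   10.13] [ -5.7  16.2  -7.4  66.5  -0.  164.1] [-0.24 -0.95 -0.16] [0.085 0.011 0.006] 0.06029266980451046
```

View pics/a2.png

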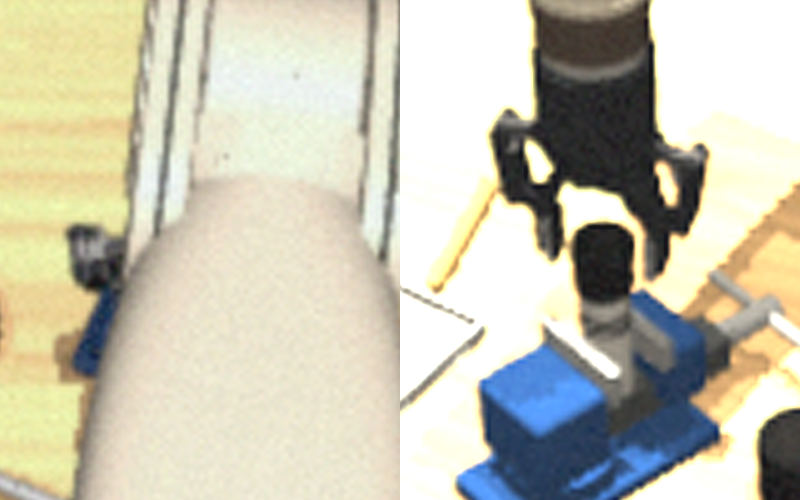

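Request:
step_arm([
  {"x":0,"y":0,"z":0,"turn":0,"jaw":0.05},
  {"x":0,"y":0,"z":0,"turn":0,"jaw":0.05},
])

```text
t: 2.6
eef_pos: [0.4982, -0.0491, 0.1624]
orientation: [180.0, -0.1, 10.2]
contact_force: [0.8, 0.7, -0.9]
gripper_width: 0.0503
```

Request:
step_arm([
  {"x":0,"y":0,"z":0,"turn":0,"jaw":0.047},
])

```text
t: 2.7
eef_pos: [0.4981, -0.0489, 0.1622]
orientation: [180.0, -0.1, 10.3]
contact_force: [0.3, 0.4, -0.2]
gripper_width: 0.0471
```

Request:
step_arm([
  {"x":0,"y":0,"z":0,"turn":0,"jaw":0.045},
])

```text
t: 2.8
eef_pos: [0.4979, -0.0487, 0.1619]
orientation: [180.0, -0.1, 10.3]
contact_force: [0.4, -0.4, 0.6]
gripper_width: 0.0452
```

Request:
step_arm([
  {"x":0,"y":0,"z":0,"turn":0,"jaw":0.044},
])

```text
t: 2.9
eef_pos: [0.4977, -0.0486, 0.1616]
orientation: [180.0, -0.0, 10.3]
contact_force: [-0.1, -0.8, 0.6]
gripper_width: 0.0438
```

Request:
step_arm([
  {"x":0,"y":0,"z":0,"turn":0,"jaw":0.043},
])

```text
t: 3.0
eef_pos: [0.4976, -0.0486, 0.1614]
orientation: [180.0, -0.0, 10.3]
contact_force: [-0.9, 0.1, -1.0]
gripper_width: 0.0428
```

Request:
step_arm([
  {"x":0,"y":0,"z":0,"turn":0,"jaw":0.042},
])

```text
t: 3.1
eef_pos: [0.4976, -0.0483, 0.1614]
orientation: [-180.0, -0.0, 10.3]
contact_force: [-0.3, 0.8, 0.8]
gripper_width: 0.0424
```

```bash
python3 look.py a3
```

```text
[ 0.4976 -0.0483  0.1614] [-1.7996e+02 -1.0000e-02  1.0300e+01] [ -5.6  16.2  -7.2  66.6   0.  164.1] [-0.25  0.8   0.75] [0.248 0.015 0.023] 0.04235126996278155
```

View pics/a3.png

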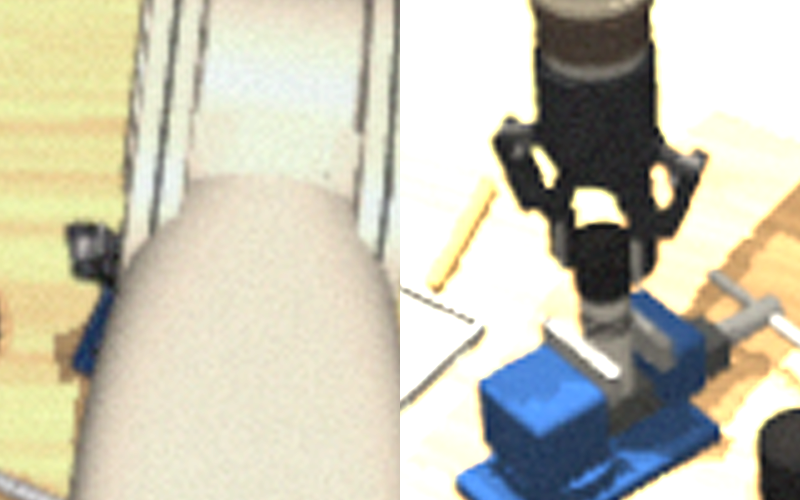

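The fingers are closed on the head with almost no side force. Next I'll tighten to 30 N and watch the reaction.

Request:
step_arm([
  {"x":0,"y":0,"z":0,"turn":0,"jaw":0.04},
  {"x":0,"y":0,"z":0,"turn":0,"jaw":0.038},
], grip_force=20)

```text
t: 3.4
eef_pos: [0.4976, -0.0483, 0.1615]
orientation: [-180.0, -0.0, 10.3]
contact_force: [-1.0, 2.8, 1.3]
gripper_width: 0.0413
```

Request:
step_arm([
  {"x":0,"y":0,"z":0,"turn":0,"jaw":0.035},
  {"x":0,"y":0,"z":0,"turn":0,"jaw":0.035},
], grip_force=30)

```text
t: 3.6
eef_pos: [0.4975, -0.0483, 0.1615]
orientation: [-180.0, -0.0, 10.3]
contact_force: [-0.7, 2.7, 3.4]
gripper_width: 0.041
```

```bash
python3 look.py a4
```

```text
[ 0.4975 -0.0483  0.1615] [-1.7996e+02 -2.0000e-02  1.0300e+01] [ -5.6  16.2  -7.2  66.6   0.  164.1] [-0.69  2.74  3.38] [0.573 0.202 0.059] 0.04097780185178115
```

Request:
step_arm([
  {"x":0,"y":0,"z":0.0001,"turn":3,"jaw":0.035},
  {"x":0,"y":0,"z":0.0001,"turn":3,"jaw":0.035},
  {"x":0,"y":0,"z":0.0001,"turn":3,"jaw":0.035},
])

```text
t: 4.0
eef_pos: [0.4981, -0.0495, 0.1618]
orientation: [179.9, -0.0, 19.4]
contact_force: [0.1, -0.1, 2.7]
gripper_width: 0.0409
```

```bash
python3 look.py a5
```

```text
[ 0.4981 -0.0495  0.1618] [ 1.7987e+02 -3.0000e-02  1.9360e+01] [-5.60e+00  1.62e+01 -7.20e+00  6.66e+01 -1.00e-01  1.55e+02] [ 0.06 -0.09  2.7 ] [ 0.047 -0.056  0.009] 0.04094884939576405
```

View pics/a5.png

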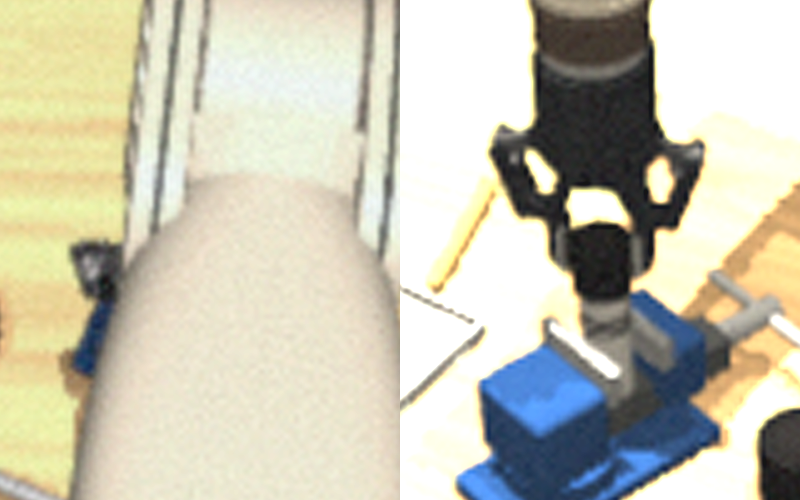

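The turn works and the forces stay small. Continuing the first stroke, rising with the thread at about 0.033 mm per degree.

Request:
step_arm([
  {"x":0,"y":0,"z":0.0002,"turn":6,"jaw":0.035},
  {"x":0,"y":0,"z":0.0002,"turn":6,"jaw":0.035},
  {"x":0,"y":0,"z":0.0002,"turn":6,"jaw":0.035},
  {"x":0,"y":0,"z":0.0002,"turn":6,"jaw":0.035},
  {"x":0,"y":0,"z":0.0002,"turn":6,"jaw":0.035},
])

```text
t: 4.6
eef_pos: [0.4981, -0.0494, 0.1628]
orientation: [179.9, 0.0, 49.4]
contact_force: [0.2, 0.8, 2.3]
gripper_width: 0.0408
```

Request:
step_arm([
  {"x":0,"y":0,"z":0.0002,"turn":6,"jaw":0.035},
  {"x":0,"y":0,"z":0.0002,"turn":6,"jaw":0.035},
  {"x":0,"y":0,"z":0.0002,"turn":6,"jaw":0.035},
])

```text
t: 4.9
eef_pos: [0.4983, -0.0499, 0.1634]
orientation: [179.9, 0.1, 67.4]
contact_force: [0.6, -2.6, 1.7]
gripper_width: 0.0413
```

Request:
step_arm([
  {"x":0,"y":0,"z":0.0002,"turn":6,"jaw":0.035},
  {"x":0,"y":0,"z":0.0002,"turn":6,"jaw":0.035},
])

```text
t: 5.1
eef_pos: [0.4987, -0.0502, 0.1638]
orientation: [179.8, 0.2, 79.4]
contact_force: [2.1, -1.6, 0.4]
gripper_width: 0.041
```

Request:
step_arm([
  {"x":0,"y":0,"z":0.0002,"turn":6,"jaw":0.035},
  {"x":0,"y":0,"z":0.0002,"turn":6,"jaw":0.035},
])

```text
t: 5.3
eef_pos: [0.4992, -0.0504, 0.1642]
orientation: [179.8, 0.2, 91.4]
contact_force: [3.6, -2.9, -0.1]
gripper_width: 0.0413
```

```bash
python3 look.py a6
```

```text
[ 0.4992 -0.0504  0.1642] [179.82   0.21  91.37] [-5.7 16.1 -6.9 66.8 -0.2 83. ] [ 3.56 -2.91 -0.12] [-0.663 -0.82  -0.107] 0.04125018143470998
```

View pics/a6.png

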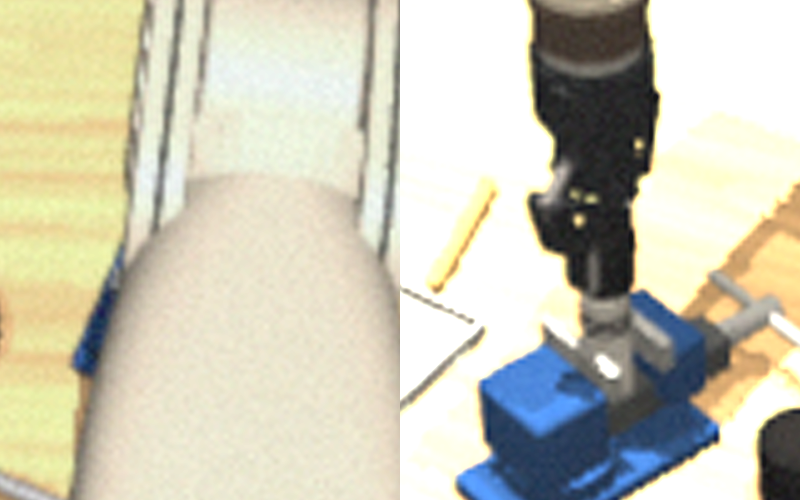

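Side force is growing (3.6, −2.9 N), so the grip is slightly off axis in the direction the first grip couldn't centre. I'll let go here and regrip slowly at 90°.

Request:
step_arm([
  {"x":0,"y":0,"z":0,"turn":0,"jaw":0.05},
  {"x":0,"y":0,"z":0,"turn":0,"jaw":0.05},
])

```text
t: 5.6
eef_pos: [0.4967, -0.0487, 0.1634]
orientation: [-179.9, -0.0, 91.2]
contact_force: [-1.3, 0.6, 0.9]
gripper_width: 0.0499
```

Request:
step_arm([
  {"x":0,"y":0,"z":0,"turn":0,"jaw":0.044},
])

```text
t: 5.7
eef_pos: [0.4979, -0.0486, 0.164]
orientation: [180.0, -0.0, 91.2]
contact_force: [0.1, -0.1, 0.9]
gripper_width: 0.0439
```

Request:
step_arm([
  {"x":0,"y":0,"z":0,"turn":0,"jaw":0.043},
])

```text
t: 5.8
eef_pos: [0.4983, -0.0486, 0.1642]
orientation: [179.9, -0.0, 91.3]
contact_force: [2.2, -0.2, -0.4]
gripper_width: 0.0427
```

Request:
step_arm([
  {"x":0,"y":0,"z":0,"turn":0,"jaw":0.042},
])

```text
t: 5.9
eef_pos: [0.4987, -0.0486, 0.1644]
orientation: [179.9, 0.0, 91.3]
contact_force: [4.5, 0.3, 0.4]
gripper_width: 0.0421
```

Request:
step_arm([
  {"x":0,"y":0,"z":0,"turn":0,"jaw":0.041},
], grip_force=20)

```text
t: 6.0
eef_pos: [0.4988, -0.0486, 0.1645]
orientation: [179.8, -0.0, 91.3]
contact_force: [5.6, -0.1, 0.6]
gripper_width: 0.0411
```

The jaws touch on the −x side first, so the axis is about 1 mm further +x. Shifting the hand.

Request:
step_arm([
  {"x":0,"y":0,"z":0,"turn":0,"jaw":0.046},
  {"x":0.0014,"y":0,"z":0,"turn":0,"jaw":0.046},
  {"x":0,"y":0,"z":0,"turn":0,"jaw":0.044},
])

```text
t: 6.3
eef_pos: [0.4979, -0.0486, 0.1635]
orientation: [-179.9, -0.0, 91.3]
contact_force: [0.5, -0.3, -0.4]
gripper_width: 0.0441
```

Request:
step_arm([
  {"x":0,"y":0,"z":0,"turn":0,"jaw":0.0428},
])

```text
t: 6.4
eef_pos: [0.4985, -0.0487, 0.1637]
orientation: [-179.9, -0.0, 91.3]
contact_force: [1.3, -0.3, -0.8]
gripper_width: 0.0429
```

Request:
step_arm([
  {"x":0,"y":0,"z":0,"turn":0,"jaw":0.042},
])

```text
t: 6.5
eef_pos: [0.4988, -0.0486, 0.1639]
orientation: [-180.0, -0.0, 91.3]
contact_force: [1.4, 0.6, 0.6]
gripper_width: 0.0424
```

Request:
step_arm([
  {"x":0,"y":0,"z":0,"turn":0,"jaw":0.041},
])

```text
t: 6.6
eef_pos: [0.4988, -0.0486, 0.164]
orientation: [-180.0, -0.0, 91.3]
contact_force: [0.2, 0.3, 0.4]
gripper_width: 0.0414
```

Request:
step_arm([
  {"x":0,"y":0,"z":0,"turn":0,"jaw":0.036},
])

```text
t: 6.7
eef_pos: [0.4988, -0.0487, 0.164]
orientation: [-180.0, -0.0, 91.3]
contact_force: [1.0, 0.5, 0.4]
gripper_width: 0.0413
```

Centred now: side force is about 1 N. Continuing the turn with a 30 N grip.

Request:
step_arm([
  {"x":0,"y":0,"z":0,"turn":0,"jaw":0.035},
  {"x":0,"y":0,"z":0.0002,"turn":6,"jaw":0.035},
  {"x":0,"y":0,"z":0.0002,"turn":6,"jaw":0.035},
  {"x":0,"y":0,"z":0.0002,"turn":6,"jaw":0.035},
  {"x":0,"y":0,"z":0.0002,"turn":6,"jaw":0.035},
], grip_force=30)

```text
t: 7.2
eef_pos: [0.4993, -0.049, 0.1649]
orientation: [180.0, 0.0, 115.5]
contact_force: [2.1, -0.3, 0.1]
gripper_width: 0.0408
```

Request:
step_arm([
  {"x":0,"y":0,"z":0.0002,"turn":6,"jaw":0.035},
  {"x":0,"y":0,"z":0.0002,"turn":6,"jaw":0.035},
  {"x":0,"y":0,"z":0.0002,"turn":6,"jaw":0.035},
  {"x":0,"y":0,"z":0.0002,"turn":6,"jaw":0.035},
])

```text
t: 7.6
eef_pos: [0.4997, -0.0491, 0.1657]
orientation: [180.0, 0.1, 139.5]
contact_force: [2.7, -0.8, -2.2]
gripper_width: 0.0408
```

Request:
step_arm([
  {"x":0,"y":0,"z":0.0002,"turn":6,"jaw":0.035},
  {"x":0,"y":0,"z":0.0002,"turn":6,"jaw":0.035},
  {"x":0,"y":0,"z":0.0002,"turn":6,"jaw":0.035},
  {"x":0,"y":0,"z":0.0002,"turn":6,"jaw":0.035},
])

```text
t: 8.0
eef_pos: [0.5001, -0.0491, 0.1665]
orientation: [-180.0, 0.1, 163.5]
contact_force: [3.6, -1.4, -2.7]
gripper_width: 0.0409
```

Request:
step_arm([
  {"x":0.0003,"y":0,"z":0,"turn":6,"jaw":0.035},
  {"x":0.0003,"y":-0.0002,"z":0.0001,"turn":6,"jaw":0.035},
  {"x":0,"y":0,"z":0.0001,"turn":6,"jaw":0.035},
  {"x":0,"y":0,"z":0.0002,"turn":6,"jaw":0.035},
])

```text
t: 8.4
eef_pos: [0.5006, -0.0491, 0.1672]
orientation: [-180.0, 0.1, -172.5]
contact_force: [2.5, -0.8, -0.2]
gripper_width: 0.0409
```

Request:
step_arm([
  {"x":0,"y":0,"z":0.0002,"turn":6,"jaw":0.035},
  {"x":0,"y":0,"z":0.0002,"turn":6,"jaw":0.035},
  {"x":0,"y":0,"z":0.0002,"turn":6,"jaw":0.035},
  {"x":0,"y":0,"z":0.0002,"turn":6,"jaw":0.035},
])

```text
t: 8.8
eef_pos: [0.5008, -0.0488, 0.168]
orientation: [-179.9, 0.1, -148.5]
contact_force: [2.9, 1.3, -0.3]
gripper_width: 0.0409
```

Request:
step_arm([
  {"x":0.0003,"y":0,"z":0.0002,"turn":6,"jaw":0.035},
  {"x":0,"y":0,"z":0.0002,"turn":6,"jaw":0.035},
  {"x":0,"y":0,"z":0.0002,"turn":6,"jaw":0.035},
  {"x":0,"y":0,"z":0.0002,"turn":6,"jaw":0.035},
])

```text
t: 9.2
eef_pos: [0.5009, -0.0485, 0.1688]
orientation: [-179.9, 0.1, -124.5]
contact_force: [3.5, 2.1, 0.2]
gripper_width: 0.0407
```

Request:
step_arm([
  {"x":0,"y":0,"z":0.0002,"turn":6,"jaw":0.035},
  {"x":0,"y":0,"z":0.0002,"turn":6,"jaw":0.035},
  {"x":0,"y":0,"z":0.0002,"turn":6,"jaw":0.035},
  {"x":0,"y":0,"z":0.0002,"turn":6,"jaw":0.035},
])

```text
t: 9.6
eef_pos: [0.5009, -0.0483, 0.1695]
orientation: [-179.9, 0.1, -100.5]
contact_force: [2.6, 2.9, 0.5]
gripper_width: 0.041
```

About 250° turned so far. Opening and turning the hand back for a new grip, first a lift-free check.

Request:
step_arm([
  {"x":0,"y":0,"z":0,"turn":0,"jaw":0.05},
  {"x":0,"y":0,"z":0,"turn":0,"jaw":0.06},
  {"x":0,"y":0,"z":0,"turn":0,"jaw":0.065},
])

```text
t: 9.9
eef_pos: [0.4994, -0.049, 0.169]
orientation: [179.9, -0.0, -100.8]
contact_force: [1.0, -0.2, 0.2]
gripper_width: 0.0652
```

```bash
python3 look.py a7
```

```text
[ 0.4994 -0.049   0.169 ] [ 1.7995e+02 -2.0000e-02 -1.0081e+02] [ -5.6  16.1  -6.1  67.8  -0.  -84.8] [ 1.03 -0.2   0.22] [ 0.006  0.025 -0.036] 0.06520787524735165
```

View pics/a7.png

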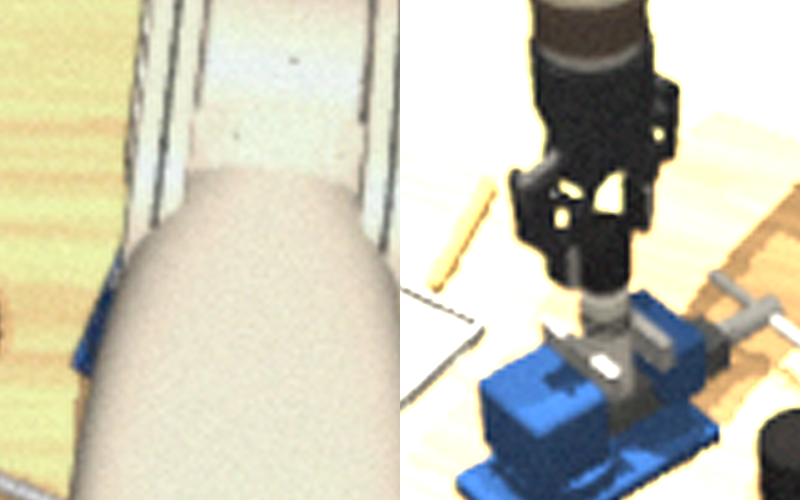

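The fingers are clear of the cap (rim now seen near (605,290), above the shoulder). Turning back 238°, with a small centring shift of +x.

Request:
step_arm([
  {"x":0.0008,"y":0.0002,"z":0,"turn":-8.5,"jaw":0.065},
  {"x":0,"y":0,"z":0,"turn":-8.5,"jaw":0.065},
  {"x":0,"y":0,"z":0,"turn":-8.5,"jaw":0.065},
  {"x":0,"y":0,"z":0,"turn":-8.5,"jaw":0.065},
  {"x":0,"y":0,"z":0,"turn":-8.5,"jaw":0.065},
])

```text
t: 10.5
eef_pos: [0.5005, -0.0488, 0.1691]
orientation: [180.0, -0.0, -143.6]
contact_force: [0.7, 0.2, -0.7]
gripper_width: 0.0651
```

Request:
step_arm([
  {"x":0,"y":0,"z":0,"turn":-8.5,"jaw":0.065},
  {"x":0,"y":0,"z":0,"turn":-8.5,"jaw":0.065},
  {"x":0,"y":0,"z":0,"turn":-8.5,"jaw":0.065},
  {"x":0,"y":0,"z":0,"turn":-8.5,"jaw":0.065},
  {"x":0,"y":0,"z":0,"turn":-8.5,"jaw":0.065},
])

```text
t: 11.0
eef_pos: [0.5005, -0.0488, 0.1691]
orientation: [-180.0, -0.0, 173.9]
contact_force: [0.3, 0.2, -0.2]
gripper_width: 0.0652
```

Request:
step_arm([
  {"x":0,"y":0,"z":0,"turn":-8.5,"jaw":0.065},
  {"x":0,"y":0,"z":0,"turn":-8.5,"jaw":0.065},
  {"x":0,"y":0,"z":0,"turn":-8.5,"jaw":0.065},
  {"x":0,"y":0,"z":0,"turn":-8.5,"jaw":0.065},
  {"x":0,"y":0,"z":0,"turn":-8.5,"jaw":0.065},
])

```text
t: 11.5
eef_pos: [0.5005, -0.0488, 0.1691]
orientation: [-180.0, -0.0, 131.4]
contact_force: [-0.4, 0.1, -0.3]
gripper_width: 0.0646
```

Request:
step_arm([
  {"x":0,"y":0,"z":0,"turn":-8.5,"jaw":0.065},
  {"x":0,"y":0,"z":0,"turn":-8.5,"jaw":0.065},
  {"x":0,"y":0,"z":0,"turn":-8.5,"jaw":0.065},
  {"x":0,"y":0,"z":0,"turn":-8.5,"jaw":0.065},
  {"x":0,"y":0,"z":0,"turn":-8.5,"jaw":0.065},
])

```text
t: 12.0
eef_pos: [0.5004, -0.0488, 0.1691]
orientation: [-180.0, 0.0, 88.9]
contact_force: [-0.1, -0.1, 1.0]
gripper_width: 0.0644
```

Request:
step_arm([
  {"x":0,"y":0,"z":0,"turn":-8.5,"jaw":0.065},
  {"x":0,"y":0,"z":0,"turn":-8.5,"jaw":0.065},
  {"x":0,"y":0,"z":0,"turn":-8.5,"jaw":0.065},
  {"x":0,"y":0,"z":0,"turn":-8.5,"jaw":0.06},
  {"x":0,"y":0,"z":0,"turn":-8.5,"jaw":0.06},
])

```text
t: 12.5
eef_pos: [0.5004, -0.0488, 0.1691]
orientation: [-180.0, 0.0, 46.4]
contact_force: [0.5, 0.8, 1.0]
gripper_width: 0.0601
```

Request:
step_arm([
  {"x":0,"y":0,"z":0,"turn":-8.5,"jaw":0.055},
  {"x":0,"y":0,"z":0,"turn":-8.5,"jaw":0.05},
  {"x":0,"y":0,"z":0,"turn":-8.5,"jaw":0.046},
  {"x":0,"y":0,"z":0,"turn":0,"jaw":0.044},
])

```text
t: 12.9
eef_pos: [0.5005, -0.0488, 0.1691]
orientation: [-180.0, 0.0, 21.3]
contact_force: [0.4, -0.0, -0.2]
gripper_width: 0.0445
```

Request:
step_arm([
  {"x":0,"y":0,"z":0,"turn":0,"jaw":0.043},
], grip_force=20)

```text
t: 13.0
eef_pos: [0.5005, -0.0487, 0.1692]
orientation: [-180.0, 0.0, 21.4]
contact_force: [0.1, -0.5, 0.3]
gripper_width: 0.0428
```

Request:
step_arm([
  {"x":0,"y":0,"z":0,"turn":0,"jaw":0.042},
])

```text
t: 13.1
eef_pos: [0.5007, -0.0489, 0.1692]
orientation: [180.0, 0.0, 21.4]
contact_force: [-0.1, -0.2, 0.2]
gripper_width: 0.042
```

Request:
step_arm([
  {"x":0,"y":0,"z":0,"turn":0,"jaw":0.04},
])

```text
t: 13.2
eef_pos: [0.5007, -0.0489, 0.1693]
orientation: [180.0, 0.0, 21.3]
contact_force: [-0.6, -1.3, 0.9]
gripper_width: 0.0409
```

Well centred. Second long stroke.

Request:
step_arm([
  {"x":0,"y":0,"z":0,"turn":0,"jaw":0.035},
  {"x":0,"y":0,"z":0.0001,"turn":4,"jaw":0.035},
  {"x":0,"y":0,"z":0.0002,"turn":6,"jaw":0.035},
  {"x":0,"y":0,"z":0.0002,"turn":6,"jaw":0.035},
  {"x":0,"y":0,"z":0.0002,"turn":6,"jaw":0.035},
], grip_force=35)

```text
t: 13.7
eef_pos: [0.5012, -0.0485, 0.1701]
orientation: [180.0, -0.1, 43.6]
contact_force: [1.1, 0.9, 1.4]
gripper_width: 0.0408
```

Request:
step_arm([
  {"x":0,"y":0,"z":0.0002,"turn":6,"jaw":0.035},
  {"x":0,"y":0,"z":0.0002,"turn":6,"jaw":0.035},
  {"x":0,"y":0,"z":0.0002,"turn":6,"jaw":0.035},
  {"x":0,"y":0,"z":0.0002,"turn":6,"jaw":0.035},
])

```text
t: 14.1
eef_pos: [0.5013, -0.0483, 0.171]
orientation: [179.9, -0.1, 67.6]
contact_force: [1.1, 0.5, 1.0]
gripper_width: 0.0409
```

Request:
step_arm([
  {"x":0,"y":0,"z":0.0002,"turn":6,"jaw":0.035},
  {"x":0,"y":0,"z":0.0002,"turn":6,"jaw":0.035},
  {"x":0,"y":0,"z":0.0002,"turn":6,"jaw":0.035},
  {"x":0,"y":0,"z":0.0002,"turn":6,"jaw":0.035},
])

```text
t: 14.5
eef_pos: [0.5012, -0.0482, 0.1718]
orientation: [179.9, -0.1, 91.6]
contact_force: [1.4, 0.3, 0.6]
gripper_width: 0.0409
```

Request:
step_arm([
  {"x":0,"y":0,"z":0.0002,"turn":6,"jaw":0.035},
  {"x":0,"y":0,"z":0.0002,"turn":6,"jaw":0.035},
  {"x":0,"y":0,"z":0.0002,"turn":6,"jaw":0.035},
  {"x":0,"y":0,"z":0.0002,"turn":6,"jaw":0.035},
  {"x":0,"y":0,"z":0.0002,"turn":6,"jaw":0.035},
], grip_force=40)

```text
t: 15.0
eef_pos: [0.501, -0.0484, 0.1728]
orientation: [179.9, -0.0, 121.6]
contact_force: [-0.6, 0.9, 1.8]
gripper_width: 0.0406
```

Request:
step_arm([
  {"x":0,"y":0,"z":0.0002,"turn":6,"jaw":0.035},
  {"x":0,"y":0,"z":0.0002,"turn":6,"jaw":0.035},
  {"x":0,"y":0,"z":0.0002,"turn":6,"jaw":0.035},
  {"x":0,"y":0,"z":0.0002,"turn":6,"jaw":0.035},
  {"x":0,"y":0,"z":0.0002,"turn":6,"jaw":0.035},
])

```text
t: 15.5
eef_pos: [0.501, -0.0482, 0.1738]
orientation: [179.9, 0.0, 151.6]
contact_force: [0.8, 1.0, 0.5]
gripper_width: 0.041
```

```bash
python3 look.py a8
```

```text
[ 0.501  -0.0482  0.1738] [1.7993e+02 2.0000e-02 1.5157e+02] [-5.5 16.  -5.5 68.4  0.1 22.9] [0.79 1.01 0.53] [ 0.167 -0.05  -0.048] 0.04102494641756359
```

View pics/a8.png

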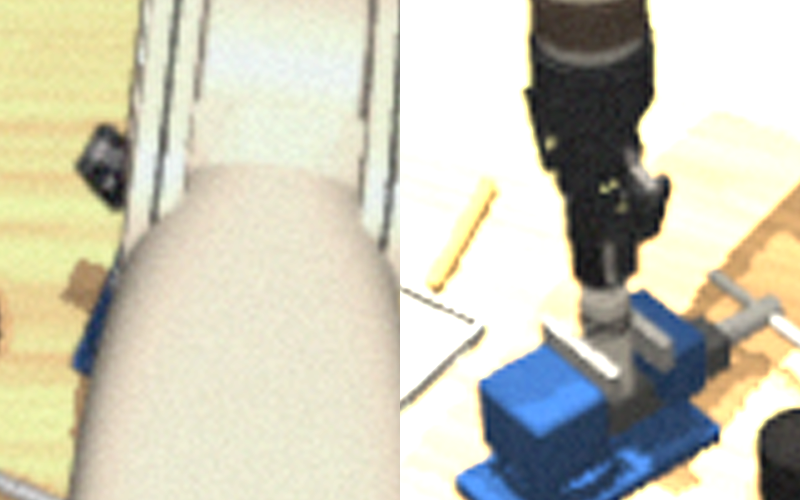

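Side view: the rim has risen (now at about (605,283)) and the cap is firmly held, with about 380° turned. I'll keep turning past the 1.4 turn limit while holding.

Request:
step_arm([
  {"x":0,"y":0,"z":0.0002,"turn":6,"jaw":0.035},
  {"x":0,"y":0,"z":0.0002,"turn":6,"jaw":0.035},
  {"x":0,"y":0,"z":0.0002,"turn":6,"jaw":0.035},
  {"x":0,"y":0,"z":0.0002,"turn":6,"jaw":0.035},
  {"x":0,"y":0,"z":0.0002,"turn":6,"jaw":0.035},
])

```text
t: 16.1
eef_pos: [0.5009, -0.0482, 0.1747]
orientation: [179.9, 0.0, -178.6]
contact_force: [0.1, 1.7, 1.2]
gripper_width: 0.0406
```

Request:
step_arm([
  {"x":0,"y":0,"z":0.0002,"turn":6,"jaw":0.035},
  {"x":0,"y":0,"z":0.0002,"turn":6,"jaw":0.035},
  {"x":0,"y":0,"z":0.0002,"turn":6,"jaw":0.035},
  {"x":0,"y":0,"z":0.0002,"turn":6,"jaw":0.035},
  {"x":0,"y":0,"z":0.0002,"turn":6,"jaw":0.035},
])

```text
t: 16.6
eef_pos: [0.5007, -0.0483, 0.1757]
orientation: [180.0, 0.0, -148.6]
contact_force: [-0.3, 1.8, 2.8]
gripper_width: 0.0407
```

Request:
step_arm([
  {"x":0,"y":0,"z":0.0002,"turn":6,"jaw":0.035},
  {"x":0,"y":0,"z":0.0002,"turn":6,"jaw":0.035},
  {"x":0,"y":0,"z":0.0002,"turn":6,"jaw":0.035},
  {"x":0,"y":0,"z":0.0002,"turn":6,"jaw":0.035},
  {"x":0,"y":0,"z":0.0002,"turn":6,"jaw":0.035},
])

```text
t: 17.1
eef_pos: [0.5008, -0.0485, 0.1768]
orientation: [-180.0, 0.0, -118.6]
contact_force: [-0.6, 1.7, 2.6]
gripper_width: 0.0408
```

Request:
step_arm([
  {"x":0,"y":0,"z":0.0002,"turn":6,"jaw":0.035},
  {"x":0,"y":0,"z":0.0002,"turn":6,"jaw":0.035},
  {"x":0,"y":0,"z":0.0002,"turn":6,"jaw":0.035},
  {"x":0,"y":0,"z":0.0002,"turn":6,"jaw":0.035},
  {"x":0,"y":0,"z":0.0002,"turn":6,"jaw":0.035},
])

```text
t: 17.6
eef_pos: [0.5007, -0.0485, 0.1778]
orientation: [-180.0, 0.0, -88.6]
contact_force: [0.3, -0.3, 1.7]
gripper_width: 0.0408
```

Request:
step_arm([
  {"x":0,"y":0,"z":0.0002,"turn":6,"jaw":0.035},
  {"x":0,"y":0,"z":0.0002,"turn":6,"jaw":0.035},
  {"x":0,"y":0,"z":0.0002,"turn":6,"jaw":0.035},
  {"x":0,"y":0,"z":0.0002,"turn":6,"jaw":0.035},
  {"x":0,"y":0,"z":0.0002,"turn":6,"jaw":0.035},
])

```text
t: 18.1
eef_pos: [0.5007, -0.0486, 0.1788]
orientation: [-180.0, -0.0, -58.6]
contact_force: [-0.6, 0.0, 2.5]
gripper_width: 0.0407
```

Request:
step_arm([
  {"x":0,"y":0,"z":0.0005,"turn":0,"jaw":0.035},
  {"x":0,"y":0,"z":0.0005,"turn":0,"jaw":0.035},
])

```text
t: 18.3
eef_pos: [0.5008, -0.0487, 0.1797]
orientation: [-180.0, -0.0, -58.9]
contact_force: [-0.5, 0.4, 2.1]
gripper_width: 0.0405
```

Request:
step_arm([
  {"x":0,"y":0,"z":0.0005,"turn":0,"jaw":0.035},
  {"x":0,"y":0,"z":0.0005,"turn":0,"jaw":0.035},
])

```text
t: 18.5
eef_pos: [0.5008, -0.0487, 0.1806]
orientation: [-180.0, -0.0, -58.8]
contact_force: [-0.6, -0.1, 1.9]
gripper_width: 0.0401
```

Request:
step_arm([
  {"x":0,"y":0,"z":0.0005,"turn":0,"jaw":0.035},
  {"x":0,"y":0,"z":0.0005,"turn":0,"jaw":0.035},
])

```text
t: 18.7
eef_pos: [0.5007, -0.0487, 0.1816]
orientation: [-180.0, -0.0, -58.7]
contact_force: [0.5, -0.1, 1.1]
gripper_width: 0.0409
```

The lift is free, with no downward pull, so the thread has let go. Lifting straight up clear of the neck and cell.

Request:
step_arm([
  {"x":0,"y":0,"z":0.001,"turn":0,"jaw":0.035},
  {"x":0,"y":0,"z":0.002,"turn":0,"jaw":0.035},
  {"x":0,"y":0,"z":0.003,"turn":0,"jaw":0.035},
  {"x":0,"y":0,"z":0.004,"turn":0,"jaw":0.035},
  {"x":0,"y":0,"z":0.005,"turn":0,"jaw":0.035},
])

```text
t: 19.2
eef_pos: [0.5003, -0.0487, 0.1965]
orientation: [180.0, 0.0, -58.7]
contact_force: [0.2, -1.0, -0.0]
gripper_width: 0.0406
```

Request:
step_arm([
  {"x":0,"y":0,"z":0.008,"turn":0,"jaw":0.035},
  {"x":0,"y":0,"z":0.012,"turn":0,"jaw":0.035},
  {"x":0,"y":0,"z":0.014,"turn":0,"jaw":0.035},
  {"x":0,"y":0,"z":0.014,"turn":0,"jaw":0.035},
  {"x":0,"y":0,"z":0.008,"turn":0,"jaw":0.035},
])

```text
t: 19.7
eef_pos: [0.5014, -0.0488, 0.2547]
orientation: [-179.9, -0.1, -58.7]
contact_force: [0.7, -0.0, -0.2]
gripper_width: 0.0406
```

```bash
python3 look.py a9
```

```text
[ 0.5014 -0.0488  0.2547] [-1.7987e+02 -1.0000e-01 -5.8730e+01] [  -5.6   13.6    3.5   79.8   -0.  -126.8] [ 0.66 -0.04 -0.22] [ 0.015  0.036 -0.016] 0.04058485103261477
```

View pics/a9.png

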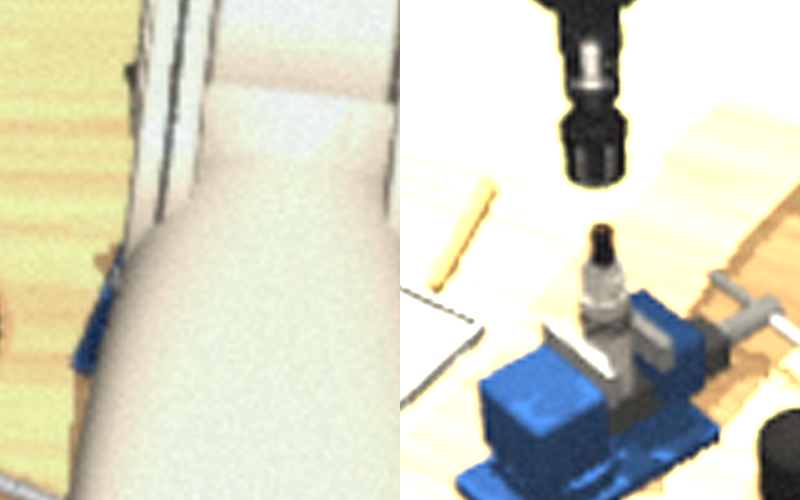

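The cap is held, with the open rim at (597,183) in the crop, and the bare cell stands up at (602,245). Carrying it to the tray.

Request:
step_arm([
  {"x":0,"y":-0.015,"z":0,"turn":-5,"jaw":0.035},
  {"x":0,"y":-0.03,"z":0,"turn":-5,"jaw":0.035},
  {"x":0.002,"y":-0.035,"z":0,"turn":-5,"jaw":0.035},
  {"x":0.002,"y":-0.035,"z":0,"turn":-5,"jaw":0.035},
  {"x":0.001,"y":-0.035,"z":0,"turn":-5,"jaw":0.035},
])

```text
t: 20.3
eef_pos: [0.5053, -0.1998, 0.2519]
orientation: [180.0, 0.0, -83.9]
contact_force: [1.4, -0.3, -0.2]
gripper_width: 0.0406
```

Request:
step_arm([
  {"x":0.001,"y":-0.035,"z":-0.01,"turn":-5,"jaw":0.035},
  {"x":0,"y":-0.03,"z":-0.03,"turn":0,"jaw":0.035},
  {"x":0,"y":-0.017,"z":-0.04,"turn":0,"jaw":0.035},
  {"x":0,"y":0,"z":-0.04,"turn":0,"jaw":0.035},
  {"x":0,"y":0,"z":-0.03,"turn":0,"jaw":0.035},
])

```text
t: 20.8
eef_pos: [0.5048, -0.2808, 0.099]
orientation: [179.8, 0.1, -88.8]
contact_force: [0.0, 0.8, -1.2]
gripper_width: 0.0405
```

Request:
step_arm([
  {"x":0,"y":0,"z":-0.03,"turn":0,"jaw":0.035},
  {"x":0,"y":0,"z":-0.02,"turn":0,"jaw":0.035},
  {"x":0,"y":0,"z":-0.01,"turn":0,"jaw":0.035},
  {"x":0,"y":0,"z":0,"turn":0,"jaw":0.035},
])

```text
t: 21.2
eef_pos: [0.5053, -0.2799, 0.0406]
orientation: [179.8, 0.1, -88.7]
contact_force: [0.5, -0.3, -0.4]
gripper_width: 0.0409
```

```bash
python3 look.py b1 .508 -.28 .03
```

```text
[ 0.5053 -0.2799  0.0406] [ 1.798e+02  1.200e-01 -8.872e+01] [ -29.    31.    -4.    55.2    0.  -120.3] [ 0.5  -0.25 -0.36] [ 0.02  -0.06  -0.005] 0.04088417427884048
```

View pics/b1.png

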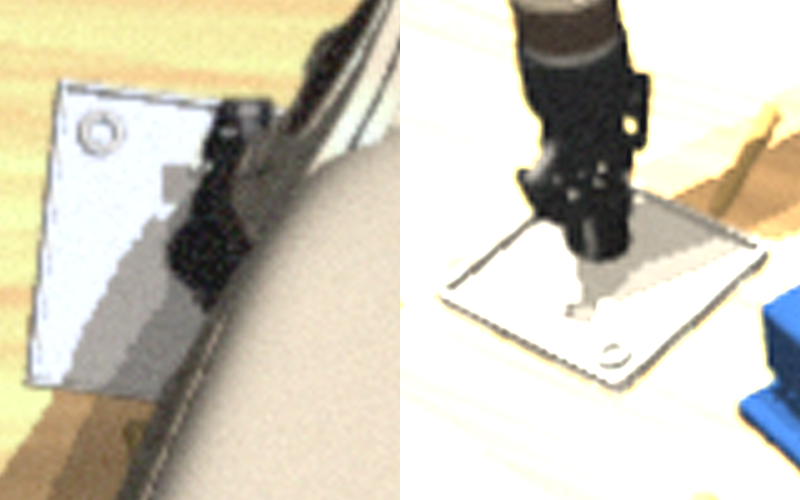

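The cap hangs over the middle of the tray (rim at (605,262) in the scene crop), away from the spacer. Lowering gently.

Request:
step_arm([
  {"x":0,"y":0,"z":-0.007,"turn":0,"jaw":0.035},
  {"x":0,"y":0,"z":-0.007,"turn":0,"jaw":0.035},
  {"x":0,"y":0,"z":-0.005,"turn":0,"jaw":0.035},
  {"x":0,"y":0,"z":-0.002,"turn":0,"jaw":0.035},
  {"x":0,"y":0,"z":-0.001,"turn":0,"jaw":0.035},
])

```text
t: 21.8
eef_pos: [0.5064, -0.2806, 0.0201]
orientation: [180.0, 0.0, -88.7]
contact_force: [0.2, -0.1, -0.4]
gripper_width: 0.0407
```

Request:
step_arm([
  {"x":0,"y":0,"z":-0.001,"turn":0,"jaw":0.035},
  {"x":0,"y":0,"z":-0.001,"turn":0,"jaw":0.035},
])

```text
t: 22.0
eef_pos: [0.5068, -0.2808, 0.0186]
orientation: [-180.0, -0.0, -88.7]
contact_force: [-0.1, 0.1, -0.5]
gripper_width: 0.0404
```

Request:
step_arm([
  {"x":0,"y":0,"z":-0.001,"turn":0,"jaw":0.035},
])

```text
t: 22.1
eef_pos: [0.5068, -0.2807, 0.0176]
orientation: [-180.0, -0.0, -88.7]
contact_force: [1.1, -0.5, -0.6]
gripper_width: 0.0404
```

Request:
step_arm([
  {"x":0,"y":0,"z":-0.001,"turn":0,"jaw":0.035},
])

```text
t: 22.2
eef_pos: [0.5067, -0.2807, 0.0166]
orientation: [-180.0, -0.0, -88.7]
contact_force: [-0.8, 0.3, -1.7]
gripper_width: 0.0405
```

Request:
step_arm([
  {"x":0,"y":0,"z":-0.001,"turn":0,"jaw":0.035},
])

```text
t: 22.3
eef_pos: [0.5067, -0.2807, 0.0155]
orientation: [-180.0, -0.0, -88.7]
contact_force: [0.0, 0.1, -0.7]
gripper_width: 0.0406
```

Request:
step_arm([
  {"x":0,"y":0,"z":-0.001,"turn":0,"jaw":0.035},
])

```text
t: 22.4
eef_pos: [0.5067, -0.2807, 0.0145]
orientation: [-180.0, -0.0, -88.7]
contact_force: [-0.6, -0.8, -0.5]
gripper_width: 0.0408
```

Request:
step_arm([
  {"x":0,"y":0,"z":-0.0005,"turn":0,"jaw":0.035},
])

```text
t: 22.5
eef_pos: [0.5066, -0.2807, 0.0139]
orientation: [180.0, 0.0, -88.7]
contact_force: [-0.1, 0.7, -0.4]
gripper_width: 0.0403
```

Request:
step_arm([
  {"x":0,"y":0,"z":-0.0006,"turn":0,"jaw":0.035},
])

```text
t: 22.6
eef_pos: [0.5066, -0.2807, 0.0134]
orientation: [180.0, 0.0, -88.7]
contact_force: [0.3, -0.1, -0.2]
gripper_width: 0.0411
```

Request:
step_arm([
  {"x":0,"y":0,"z":-0.0006,"turn":0,"jaw":0.035},
])

```text
t: 22.7
eef_pos: [0.5067, -0.2807, 0.0128]
orientation: [-180.0, -0.0, -88.7]
contact_force: [-0.3, 0.2, 0.2]
gripper_width: 0.0406
```

Request:
step_arm([
  {"x":0,"y":0,"z":-0.0006,"turn":0,"jaw":0.035},
])

```text
t: 22.8
eef_pos: [0.5067, -0.2806, 0.0126]
orientation: [-180.0, 0.0, -88.7]
contact_force: [-2.1, 1.0, 4.7]
gripper_width: 0.0408
```

```bash
python3 look.py b2 .508 -.28 .03
```

```text
[ 0.5067 -0.2806  0.0126] [-1.7999e+02  1.0000e-02 -8.8720e+01] [ -29.    32.9   -5.6   51.5    0.  -120.3] [-2.11  1.01  4.7 ] [ 0.248  0.378 -0.024] 0.04080451140013683
```

View pics/b2.png

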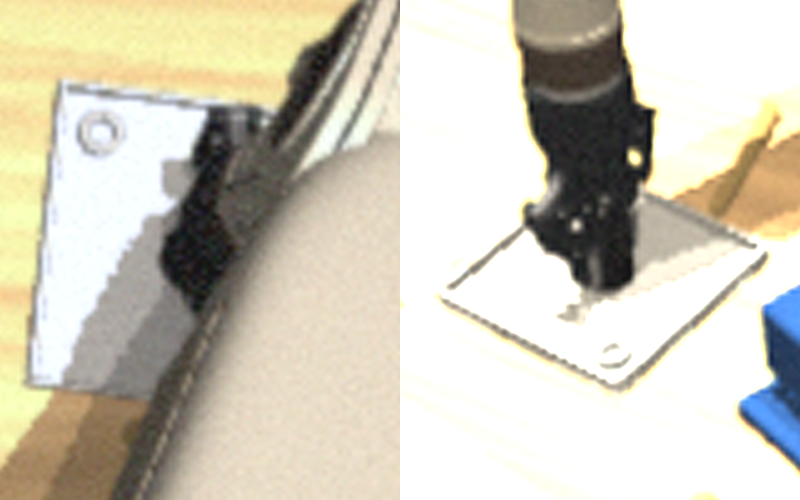

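It touched down with 4.7 N at the expected height (TCP 12.6 mm), and the rim sits on the floor at (607,292). Opening slowly.

Request:
step_arm([
  {"x":0,"y":0,"z":0,"turn":0,"jaw":0.041},
  {"x":0,"y":0,"z":0,"turn":0,"jaw":0.043},
  {"x":0,"y":0,"z":0,"turn":0,"jaw":0.046},
  {"x":0,"y":0,"z":0,"turn":0,"jaw":0.052},
  {"x":0,"y":0,"z":0,"turn":0,"jaw":0.06},
], grip_force=20)

```text
t: 23.4
eef_pos: [0.5066, -0.2807, 0.012]
orientation: [180.0, 0.0, -88.7]
contact_force: [-0.8, -0.8, 0.7]
gripper_width: 0.0599
```

Request:
step_arm([
  {"x":0,"y":0,"z":0,"turn":0,"jaw":0.062},
  {"x":0,"y":0,"z":0.005,"turn":0,"jaw":0.062},
  {"x":0,"y":0,"z":0.01,"turn":0,"jaw":0.062},
  {"x":0,"y":0,"z":0.02,"turn":0,"jaw":0.062},
  {"x":0,"y":0,"z":0.03,"turn":0,"jaw":0.062},
])

```text
t: 23.9
eef_pos: [0.5055, -0.2801, 0.0771]
orientation: [179.8, 0.1, -88.7]
contact_force: [-0.4, -0.5, 0.7]
gripper_width: 0.062
```

Request:
step_arm([
  {"x":0,"y":0,"z":0.04,"turn":0,"jaw":0.062},
  {"x":0,"y":0,"z":0.04,"turn":0,"jaw":0.062},
  {"x":0,"y":0,"z":0.04,"turn":0,"jaw":0.062},
  {"x":0,"y":0,"z":0.03,"turn":0,"jaw":0.062},
])

```text
t: 24.3
eef_pos: [0.5072, -0.281, 0.2315]
orientation: [-179.8, -0.1, -88.7]
contact_force: [0.2, -0.2, 0.8]
gripper_width: 0.0617
```

Request:
step_arm([
  {"x":-0.03,"y":-0.015,"z":0,"turn":0,"jaw":0.062},
  {"x":-0.04,"y":-0.02,"z":0,"turn":0,"jaw":0.062},
  {"x":-0.04,"y":-0.02,"z":0,"turn":0,"jaw":0.062},
  {"x":-0.04,"y":-0.02,"z":0,"turn":0,"jaw":0.062},
  {"x":-0.04,"y":-0.02,"z":0,"turn":0,"jaw":0.062},
])

```text
t: 24.8
eef_pos: [0.3152, -0.3762, 0.2284]
orientation: [-179.9, -0.1, -88.7]
contact_force: [-0.6, -0.7, -0.2]
gripper_width: 0.0618
```

```bash
python3 look.py c1 .508 -.28 .03; python3 - <<'E'
from station import manip
import cv2
cv2.imwrite("pics/c1top.png",manip.get_image("top")["color"])
E
```

```text
[ 0.3152 -0.3762  0.2284] [-1.7994e+02 -9.0000e-02 -8.8690e+01] [ -50.    12.7   -1.5   75.6   -0.  -141.4] [-0.62 -0.7  -0.2 ] [-0.075 -0.03   0.057] 0.061814002350961766
```

View pics/c1.png

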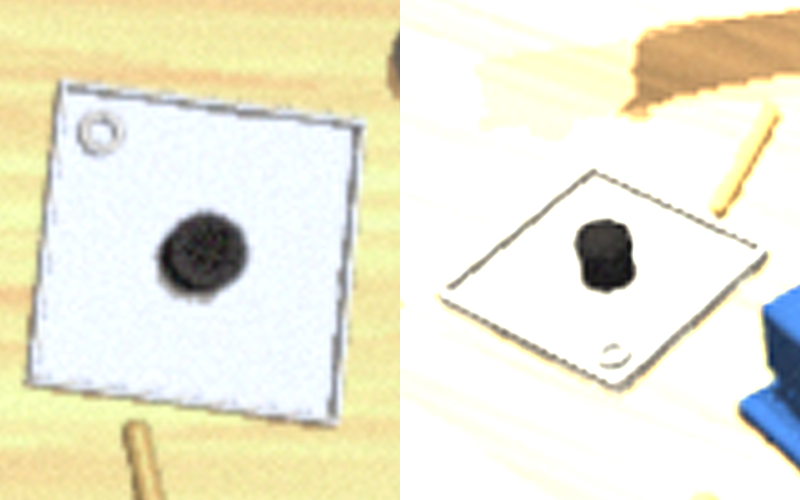

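View pics/c1top.png

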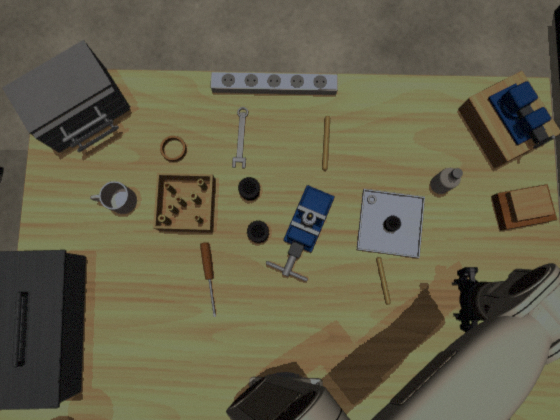

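The cap stands in the middle of the tray and everything else looks unmoved. I'll check that it is upright with a model overlay.

```bash
python3 - <<'E'
from station import manip
from h import *
ims=[]
for k,c in enumerate(("top","scene")):
    d=manip.get_image(c);x,y=.5067,-.2807
    if k==0: x,y=.509,-.281
    im=cv2.resize(d["color"],None,fx=8,fy=8,interpolation=cv2.INTER_CUBIC);im=cv2.convertScaleAbs(im,alpha=3,beta=20)
    t=np.linspace(0,6.283,60)
    for r,z,col in((.021,.0415,(0,0,255)),(.021,.0275,(0,255,0)),(.0195,.004,(255,0,255))):
        cv2.polylines(im,[(proj(d,np.c_[x+r*np.cos(t),y+r*np.sin(t),np.full(60,z)])*8+4).astype(int)],True,col,1)
    u=(proj(d,[x,y,.02])[0]*8).astype(int); ims.append(im[u[1]-150:u[1]+150,u[0]-150:u[0]+150])
    v=[cv2.imread("pics/top0.png"),cv2.imread("pics/scene0.png")][k]
    df=cv2.absdiff(v,d["color"]).max(2); print(c,[(tuple(s)) for s in cv2.connectedComponentsWithStats((df>60).astype(np.uint8))[2][1:] if s[4]>12])
cv2.imwrite("pics/c2.png",np.hstack(ims))
E
```

```text
top [(np.int32(303), np.int32(208), np.int32(16), np.int32(17), np.int32(149)), (np.int32(383), np.int32(216), np.int32(18), np.int32(17), np.int32(229)), (np.int32(448), np.int32(263), np.int32(107), np.int32(84), np.int32(3654)), (np.int32(538), np.int32(276), np.int32(19), np.int32(19), np.int32(20)), (np.int32(368), np.int32(287), np.int32(75), np.int32(69), np.int32(1941)), (np.int32(550), np.int32(338), np.int32(10), np.int32(8), np.int32(22)), (np.int32(424), np.int32(342), np.int32(136), np.int32(78), np.int32(4701)), (np.int32(440), np.int32(348), np.int32(7), np.int32(5), np.int32(14)), (np.int32(335), np.int32(361), np.int32(92), np.int32(59), np.int32(1346)), (np.int32(304), np.int32(368), np.int32(17), np.int32(9), np.int32(85)), (np.int32(329), np.int32(369), np.int32(14), np.int32(20), np.int32(120)), (np.int32(311), np.int32(379), np.int32(7), np.int32(5), np.int32(24)), (np.int32(226), np.int32(397), np.int32(20), np.int32(23), np.int32(259)), (np.int32(299), np.int32(397), np.int32(40), np.int32(23), np.int32(480)), (np.int32(296), np.int32(404), np.int32(16), np.in
[... 931 characters left out ...]
32), np.int32(39), np.int32(567)), (np.int32(346), np.int32(111), np.int32(14), np.int32(25), np.int32(214)), (np.int32(341), np.int32(112), np.int32(7), np.int32(7), np.int32(15)), (np.int32(195), np.int32(138), np.int32(119), np.int32(41), np.int32(2471)), (np.int32(345), np.int32(155), np.int32(6), np.int32(10), np.int32(30)), (np.int32(295), np.int32(163), np.int32(12), np.int32(7), np.int32(46)), (np.int32(347), np.int32(162), np.int32(9), np.int32(10), np.int32(57)), (np.int32(308), np.int32(171), np.int32(15), np.int32(4), np.int32(24)), (np.int32(249), np.int32(184), np.int32(14), np.int32(17), np.int32(176)), (np.int32(194), np.int32(198), np.int32(13), np.int32(16), np.int32(169))]
```

View pics/c2.png

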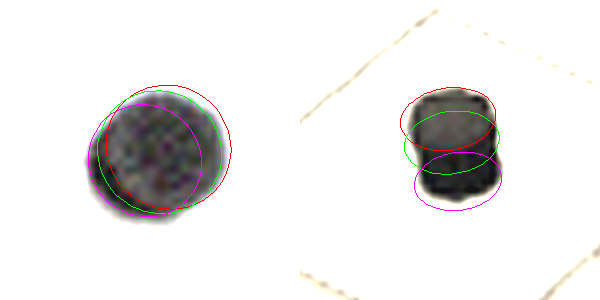

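The outline matches an upright cap on the tray floor. The only differences from the first pictures are the cap, the torch top, and the arm with its shadow.

```bash
python3 -c "
from station import manip
print(manip.sign_off(), manip.read_state()['t'])"
```

```text
the job is handed in; nothing more can be done
the job is handed in; nothing more can be done
```

The tail cap is off the torch and standing open end down near the middle of the tray. I let go of it and handed the job in about 25 s into the 72 s allowed. Hand-in gives no verdict.

- **Unscrewing:** I turned the cap about 530° anticlockwise in three grips, raising the hand with the thread. The side force peaked at about 5.6 N while I closed the second grip, because the hand was 1 to 2 mm off the axis in x. I opened, re-centred and carried on. During the turns themselves it stayed under about 5 N.
- **Coming free:** I held the cap with 40 N as the thread let go and lifted it clear; the picture showed the bare cell standing in the neck. The cap touched the tray with about 5 N.
- **Last checks:** The cap stands at about (0.507, −0.281), within about 10 mm of the tray centre. It matched an upright model outline in both views, with a few millimetres of offset in the top view.
- **Bystanders and hand:** Picture differences showed only the cap, the torch top, and the arm with its shadow as changed. The hand is clear of everything.
- **Disagreement:** The two cameras placed the tray centre about 10 mm apart. The margin is 70 mm, so it does not matter here.

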